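# Tip a shaped brush back out of its jig

### The job

Unload the shaped wooden brush back from the tip-up jig: swing both toggle clamps open, then lift the jig's nest by its wooden bar until it rests lightly but firmly against its rubber stop, and hold it there for a moment while the brush back slides out by itself into the grey tote (do not pick or push it with the fingers). Then lower the nest gently by the bar until it lies level on its base again and let go, leaving the clamps open and the other things around where they are.

Things in the scene. Friction and masses are not known exactly. Their poses are not given: they have to be found in the camera images.
- jig: The jig's timber base, 160 x 340 x 75 mm, screwed down; origin at the centre of its underside on the table, z up, x from the lifting bar towards the tote, y along the hinge. Its place and yaw differ from start to start. All jig-frame directions below are along these axes.
- hinge (a point): Middle of the nest's hinge axis, at jig (+80, 0, 75) mm; the axis runs along jig y. The nest turns about it.
- nest (a joint): Tilt of the nest in rad: 0 = level on the base (its start), growing as the bar side is lifted. The nest: plywood board 165 mm deep (jig x), 320 mm long, with fence blocks and clamps on it, open on the tote side. It falls back if let go (4 to 7 N at the bar carries it). Move it slower than 1 rad/s.
- bar (a point): Middle of the lifting bar: a revolving wooden sleeve, 24 mm in diameter and 108 mm long, on a rod between two wooden brackets, along jig y on the side away from the tote. With the nest level it is at jig (-132, 0, 86) mm; 35 mm free between it and the nest board, nothing below. The sleeve turns freely, so the hand may stay upright as the nest tilts.
- quadrant: Steel slotted quadrant fixed to the base at its -y end (148 mm radius about the hinge), origin at the hinge point, carrying the stop: a rubber buffer bolted in the slot, which a lug on the nest meets. It is bolted differently at every start, to stop the nest anywhere from 0.70 to 0.82 rad; not measured: feel for it. 3 to 25 N at the bar is right; over 60 N on the stop is forcing it.
- clamp_head (a joint): Toggle clamp over the head of the brush back (jig y = +90 mm): angle of its lever in rad, 0 = clamped (lever upright), 1.1 = fully open (laid back towards jig -x, over 0.8 counts). Its arm, on the tote side of the lever, rises 1.6 times as far. Stiff: about 5 N at the top swings it, and it stays where it is left.
- clamp_tail (a joint): The same clamp over the narrow handle of the brush back (jig y = -90 mm).
- clamp_head_lever (a point): Point on the axis of the head clamp's lever, 80 mm from the lever's pivot, 225 mm above the table when clamped. The lever is a black-sleeved round rod, 17 mm in diameter, ending 22 mm beyond this point. The pivot, about jig y, lies at jig (-44, +90, 145) mm while the nest is level.
- clamp_tail_lever (a point): The same point of the tail clamp's lever; pivot at jig (-44, -90, 145) mm.
- blank: The brush back to be unloaded: pale wood, 230 mm long, head 74 mm and handle about 28 mm wide, 20 mm thick, 0.1 to 0.2 kg, lying flat in the nest with its length along jig y, head to +y, under the two clamps; origin at the centre of its length, on its underside.
- tote: Grey open plastic tote, 205 (x) x 370 (y) x 70 mm, walls 5 mm, standing directly before the nest's open side; origin on the table at the middle of the foot of its near long wall (the one by the jig), axes about those of the jig. It does not move.
- back1: Bystander: the middle one of a stack of three finished brush backs, the same as the one in the jig; origin at the centre of its underside.
- back2: Bystander: the top one of that stack.
- sanding_block: Bystander: cork and wood sanding block 60 x 115 x 36 mm, near the +y end of the jig; origin at the centre of its underside.
- flat_file: Bystander: flat file with a wooden handle, 310 mm long, lying on the table; origin where the blade enters the handle.
- bench_brush: Bystander: bench brush 260 mm long, lying on the table; origin about its middle.
- offcut: Bystander: pale wood offcut 50 x 160 x 22 mm, beside the tote's +y end; origin at the centre of its underside.
- collar: Bystander: steel spacing collar, a ring 64 mm across and 20 mm high, on the table beyond the quadrant at the jig's -y end; origin at the centre of its underside.
Mind the look-alikes: they are no part of the job. Leave any orange or turquoise look-alike of the blank alone.

How it is judged:
By the outcome, as a careful person would: the job done as asked, in the order asked, and still so for the second after the job is handed in, with the robot touching nothing.
It also fails if it takes over 67 s, if anything falls off the work surface, if the arm or the gripper's body presses on something with over 40 N, if the wrist force passes 120 N, or if a joint passes its speed limit or range.

### The arm

A 6-joint arm with a two-finger parallel gripper is mounted at the origin on the work surface. World frame = base frame: x ahead of the robot, y to its left, z up, the work surface at z = 0. Lengths are in mm, angles in degrees, forces in N, time in s.
With the tool pointing down it reaches from about 325 to 925 mm from the base axis. Payload 3.1 kg.
Tool frame: the origin (TCP) lies at the very end of the fingers, on their centre line; the grasp point (between the pads) lies grasp_offset behind it (grasp_offset is the distance from the TCP to the grasp point, in mm); z points along the fingers, y is the line along which they close (so a half turn about z gives the same grasp; the last joint's range is limited). The gripper opens to 85 mm and grips with 20 to 120 N. Pads are 22 mm wide; open, the fingers measure 114 mm over their backs; the gripper's body (76 mm by 85 mm) begins 54 mm behind the grasp point. The pads swing forward as they close: fully open they stand 13 mm farther back than shut.
Start: joints at [69.718, 12.427, 92.441, -0, 75.132, -6.429], TCP at [149.637, 606.835, 231.3] pointing down, gripper open.
Joint ranges: [-157.48, 157.48], [-44.54, 120.13], [17.64, 146.25], [-64.5, 244.5], [7.68, 150.69], [-147.95, 147.95]. Speed limits (degrees/s): [159.86, 159.86, 180, 180, 180, 180].

### API

Orientations are given as [roll, pitch, yaw] about the fixed x, y, z axes, in that order (R = Rz(yaw) Ry(pitch) Rx(roll)).
In Python, from station import * gives the robot as it stands. Calls block until the motion is done:
- goto(position, orientation): joint-space move of the TCP to a pose.
- move_l(position, attitude=None, speed=150): straight line of the TCP; attitude=None keeps the orientation; speed is the mean speed in mm/s.
- move_j(angles): joint-space move.
- grip(opening, squeeze=None): finger opening in mm; squeeze is the grip in N (None keeps the last); returns when the fingers have stopped.
- wait(seconds).
- solve_ik(position, orientation): joint angles nearest the present ones, or None.
- get_obs(): the state.
- get_image(name): name is "scene" or "top" or "wrist"; returns the picture (384x512x3 uint8, red, green, blue); there is no depth.
- get_calibration(name): a dict with "fx", "fy", "cx", "cy" (pixels), "R" (3x3) and "t" (3): a world point X has camera coordinates R X + t; the wrist camera has in their place "mount" (4x4, takes a point from camera to tool coordinates, whose origin is the TCP and whose axes are the flange's). Camera axes: x right, y down, z forward; pixel columns grow to the right and rows downward; lengths in mm; the calibration is good to about 2 mm. A picture is of the moment at which its call begins: read the wrist's pose just before it. get_calibration takes no time and is no camera call.
A pose or a line that the arm cannot do raises Unreachable and nothing moves.
- sign_off(): hands the job in; it is judged then, once.
Trained networks look in the newest picture that a camera, given by its name, has taken for a name from the list of things; names that differ only in an ending like _2 or _b are one class to them, and where a whole thing is asked for, a point or a joint stands for the part that bears it (a point fixed in the world has none). Each returns a list of dicts, best first, with "score" (0 to 1); they miss things now and then, are a little off and sometimes report something else, mostly with a low value. They report only what shows in the picture. A call takes as long as a camera call. They do not tell look-alikes from the thing itself.
- spot_in(name, camera): "extent" ([centre column, centre row, width, height] in pixels, round what is visible of it).
- regions_of(name, camera): "region" (384x512 bool, what is visible of it) and "extent" ([centre column, centre row, width, height] in pixels, round what is visible of it).
The state is a dict: "t": time; "joint_pos": joint angles; "qvel": joint speeds; "effort": joint torques, N m; "tcp_pos": TCP position; "ee_rot": TCP orientation; "wrist_force": force on the tool from outside, world axes, zero at the start; "moment": the same for the moment, N m; "grip_width": finger opening in mm; "grip_force": force on a finger pad.
Only numpy, scipy, OpenCV 4.12 (cv2) and the standard library are available. Lean on these libraries where they do the work, as an engineer would, in place of code of your own. Each camera call takes 0.05 s, during which the arm holds its last target. There are 200 camera calls.

## Working session

There is one attempt and no reset: what is moved stays moved. The work goes in short steps, each a Python script; the robot and the scene stay as the last script left them, time stands still between calls to the robot, and variables do not carry over. Pictures are saved under pics/ and viewed, at most 10 in all, crops included, and the job is handed in when it is done.

```bash
mkdir -p pics; python3 - <<'E'
from station import *
import cv2,numpy as np
for n in("scene","top"):
    im=get_image(n); cv2.imwrite(f"pics/{n}0.png",im[:,:,::-1])
    c=get_calibration(n); print(n,c)
    for k in("clamp_head_lever","clamp_tail_lever","bar","blank","tote","jig","quadrant","collar","nest"):
        print(k,[(round(d["score"],2),np.round(d["extent"]).tolist()) for d in spot_in(k,n)[:3]])
o=get_obs();print(o)
E
```

```text
scene {'fx': 496.4247032568298, 'fy': 496.4247032568298, 'cx': 246.08175975881178, 'cy': 189.08786308161015, 'R': array([[-0.67495286,  0.73781138,  0.00854452],
       [ 0.51350217,  0.47800665, -0.71261853],
       [-0.52986239, -0.47659629, -0.7014997 ]]), 't': array([ 338.84751503, -185.24813954, 2054.83509012])}
clamp_head_lever [(0.58, [206.0, 185.0, 107.0, 104.0]), (0.5, [237.0, 168.0, 3.0, 23.0])]
clamp_tail_lever [(0.2, [265.0, 255.0, 42.0, 34.0])]
bar [(0.83, [214.0, 175.0, 101.0, 93.0])]
blank [(0.91, [327.0, 205.0, 29.0, 56.0]), (0.87, [207.0, 190.0, 53.0, 36.0]), (0.77, [232.0, 150.0, 54.0, 18.0])]
tote [(0.97, [173.0, 230.0, 123.0, 103.0]), (0.37, [363.0, 304.0, 45.0, 28.0])]
jig [(0.93, [207.0, 185.0, 106.0, 108.0]), (0.58, [358.0, 307.0, 27.0, 24.0]), (0.22, [367.0, 286.0, 54.0, 52.0])]
quadrant [(0.92, [169.0, 159.0, 28.0, 48.0])]
collar [(0.59, [146.0, 177.0, 15.0, 13.0])]
nest [(0.98, [212.0, 177.0, 100.0, 90.0]), (0.6, [240.0, 167.0, 4.0, 25.0]), (0.45, [366.0, 288.0, 55.0, 47.0])]
top {'fx': 404.52503062308375, 'fy': 404.52503062308375, 'cx': 251.86648785671824, 
[... 724 characters left out ...]
95.0, 195.0, 98.0, 65.0])]
{'t': 1.0, 'joint_pos': array([ 6.97172195e+01,  1.24277590e+01,  9.24415916e+01, -3.23464015e-04,
        7.51322571e+01, -6.43016856e+00]), 'qvel': array([ 0.12106876, -0.05028991,  0.01676251,  0.01791451,  0.01460785,
       -0.05890394]), 'effort': array([-1.25846009e-04, -3.96905029e+01, -3.04267001e+01, -2.06313609e-05,
        7.50854160e-04,  1.42800204e-05]), 'tcp_pos': array([149.63901106, 606.8265459 , 231.29164935]), 'ee_rot': array([-1.79998367e+02,  1.30624393e-04,  1.66147471e+02]), 'wrist_force': array([0.240232  , 0.16008308, 0.32186541]), 'moment': array([-0.05880206, -0.00243706, -0.07176954]), 'grip_force': 0.0, 'grip_width': 85.82427594925825}
```

```bash
python3 - <<'E'
import cv2
s=cv2.imread("pics/scene0.png");t=cv2.imread("pics/top0.png")
cv2.imwrite("pics/s1.png",cv2.resize(s[100:290,100:350],None,fx=3.1,fy=3.1,interpolation=2))
cv2.imwrite("pics/t1.png",cv2.resize(t[110:290,140:400],None,fx=3,fy=3,interpolation=2))
E
```

```text
(no output)
```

View pics/s1.png

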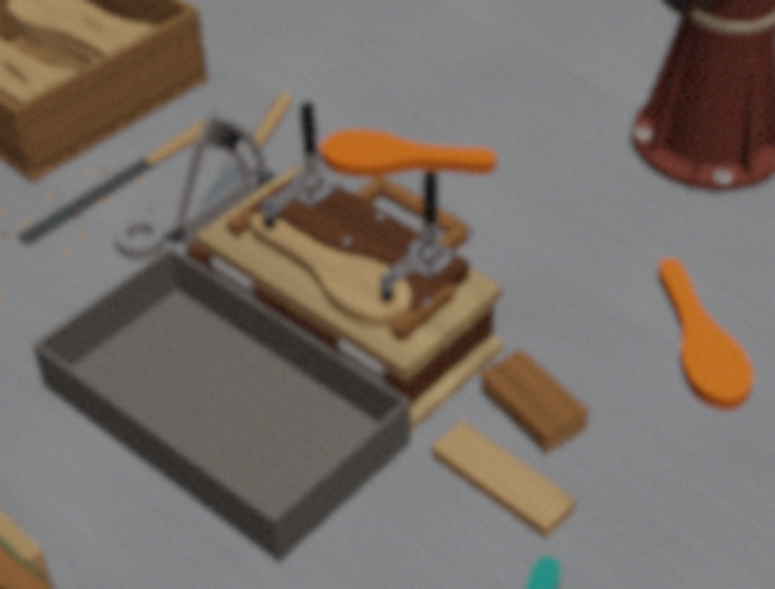

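View pics/t1.png

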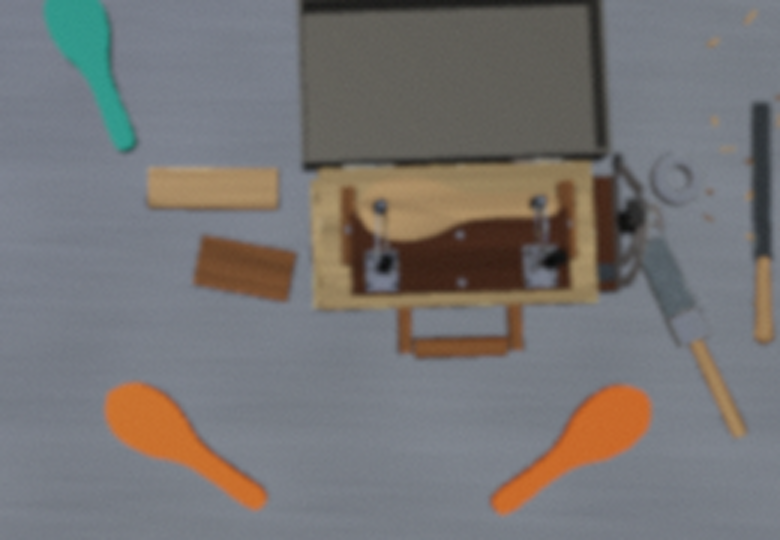

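The pictures show the jig with the bar facing the robot: bar at top pixel (294,226), lever tops at scene (199,134) and (239,156). The blank is the pale one under the clamps, at scene (207,190). The orange ones at top (203,258) and (332,260) and the turquoise one at top (169,132) are look-alikes, as are the finished backs in the box. Next I fit the jig pose.

```bash
cat > h.py <<'E'
from station import *
import numpy as np,cv2
def proj(X,c):
    p=np.asarray(X)@c["R"].T+c["t"]; return np.stack([c["fx"]*p[:,0]/p[:,2]+c["cx"],c["fy"]*p[:,1]/p[:,2]+c["cy"]],1)
def j2w(P,q):
    P=np.atleast_2d(P).astype(float);a=q[2];R=np.array([[np.cos(a),-np.sin(a),0],[np.sin(a),np.cos(a),0],[0,0,1]])
    return P@R.T+[q[0],q[1],0]
E
python3 - <<'E'
from h import *
from scipy.optimize import least_squares
J=[(-132,54,86),(-132,-54,86),(-44,90,245),(-44,-90,245)]
tp=np.array([(415,347),(508,347),(384,262),(556,257)])/3+[140,110]
Js=[(-44,-90,247),(-44,90,247)]
sp=np.array([(307,104),(431,173)])/3.1+100
ct,cs=get_calibration("top"),get_calibration("scene")
f=lambda q:np.r_[proj(j2w(J,q),ct)-tp,proj(j2w(Js,q),cs)-sp]
r=least_squares(lambda q:f(q).ravel(),[400,-100,0],x_scale=[100,100,.1],loss="soft_l1")
q=r.x;print(q[:2],np.degrees(q[2]));print(f(q).round(1))
np.save("q.npy",q)
from station import *
t=cv2.imread("pics/top0.png");s=cv2.imread("pics/scene0.png")
C=[(sx*80+0,sy*170,z) for sx,sy in((1,1),(1,-1),(-1,-1),(-1,1)) for z in(0,75)]
K=J+Js+C+[(-44,90,145),(-44,-90,145)]
o=[]
for im,c,(u,v) in((t,ct,(200,110)),(s,cs,(130,100))):
    w=cv2.resize(im[v:v+150,u:u+190],None,fx=4,fy=4,interpolation=2)
    for p in proj(j2w(K,q),c): cv2.circle(w,tuple(int(k) for k in (p-[u,v]+.5)*4),3,(0,255,0),1)
    o.append(w[:600])
cv2.imwrite("pics/fit.png",cv2.resize(np.vstack(o),None,fx=.5,fy=.5,interpolation=3) )
for k in("sanding_block","offcut","flat_file"): print(k,[(round(d["score"],2),np.round(d["extent"]).tolist()) for d in spot_in(k,"top")[:2]])
E
```

```text
[ 562.98061739 -111.9999218 ] 2.987496882033036
[[-0.8  0.8]
 [-0.8 -0.4]
 [ 0.1  0.4]
 [ 0.6 -0. ]
 [-0.6  0.1]
 [-0.4 -0. ]]
sanding_block [(0.87, [221.0, 200.0, 34.0, 24.0])]
offcut [(0.55, [212.0, 174.0, 47.0, 9.0])]
flat_file [(0.58, [393.0, 183.0, 7.0, 80.0])]
```

View pics/fit.png

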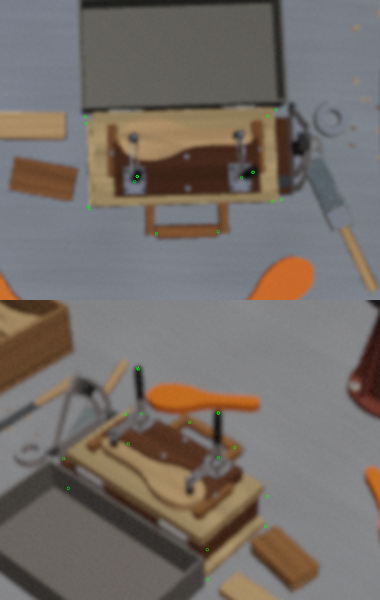

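```bash
python3 - <<'E'
from h import *
q=np.load("q.npy");yaw=np.degrees(q[2])+90;A=[180,0,yaw]
W=lambda *p:j2w(p,q)[0]
grip(0)
print(globals().get("grasp_offset"))
for y in(90,-90):
    def pt(th,s=86,extra=0):
        return W(-44-s*np.sin(th)+8.5*np.cos(th)+14.5+extra,y,145+s*np.cos(th)+8.5*np.sin(th))
    st=pt(0,extra=18)
    if y>0: goto(st+[0,0,50],A)
    else: move_l(st+[0,0,50],speed=250)
    move_l(st,speed=150)
    for th in(0.25,.5,.75,.95,1.05):
        move_l(pt(th),speed=110)
        print(th,get_obs()["wrist_force"].round(1),end=" ")
    move_l(pt(1.05)+[0,0,95],speed=250)
    print(get_obs()["t"])
move_l(W(-132,0,200+50),speed=300)
im=get_image("scene");cv2.imwrite("pics/s2.png",cv2.resize(im[90:230,130:300,::-1],None,fx=4,fy=4,interpolation=2))
o=get_obs();print(o["t"],o["tcp_pos"])
im=get_image("wrist");cv2.imwrite("pics/w2.png",im[:,:,::-1])
print(get_calibration("wrist")["mount"].round(3).tolist(), get_calibration("wrist")["fx"])
E
```

```text
18.700000000000003
0.25 [0.8 0.4 1.2] 0.5 [1.3 0.4 2. ] 0.75 [-0.1 -0.6  1.1] 0.95 [ 0.6 -0.3  0.7] 1.05 [ 1.2 -0.7  1.8] 7.35
0.25 [0.9 0.7 0.8] 0.5 [0.5 0.2 2.2] 0.75 [ 0.1 -0.9  0.8] 0.95 [ 0.5 -1.5  0.7] 1.05 [1.4 0.3 2.3] 11.1
11.6417 [ 430.45687934 -118.49907336  248.64282636]
[[0.0, -0.963, -0.27, 68.232], [1.0, 0.0, -0.0, 0.592], [0.0, -0.27, 0.963, -142.108], [0.0, 0.0, 0.0, 1.0]] 294.40624990656096
```

View pics/s2.png

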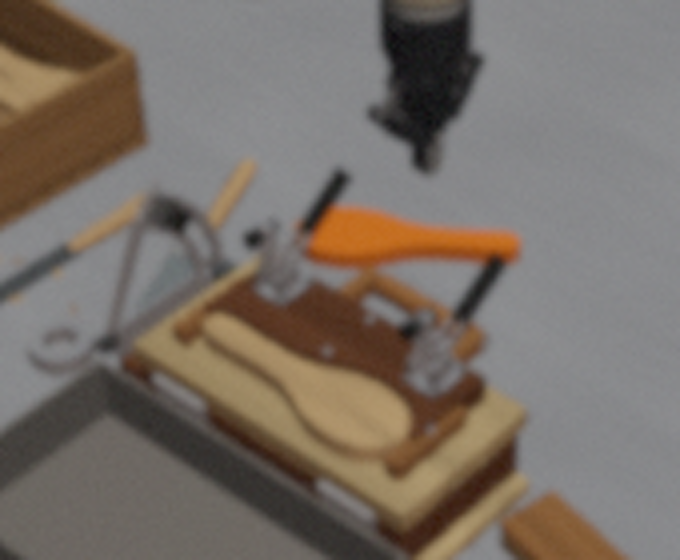

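View pics/w2.png

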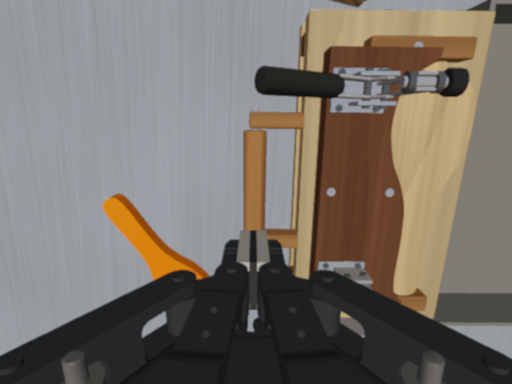

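Both clamps are open, with the levers leaning back at about 1 rad in the scene view. In the wrist view the bar (column 255) lines up with the fingers (column 255). Next I grip the bar and lift.

```bash
cat >> h.py <<'E'
q=np.load("q.npy");ux=np.array([np.cos(q[2]),np.sin(q[2]),0]);uz=np.array([0,0,1.])
def off(th):  # bar displacement, world
    r=np.array([-212,11.]);c,s=np.cos(th),np.sin(th)
    d=np.array([c*r[0]+s*r[1],-s*r[0]+c*r[1]])-r
    return d[0]*ux+d[1]*uz
def tang(th):
    d=off(th+1e-3)-off(th-1e-3);return d/np.linalg.norm(d)
def F(th,n=4):
    f=[]
    for _ in range(n): wait(.02);f.append(get_obs()["wrist_force"])
    f=np.mean(f,0);t=tang(th);nrm=np.cross(t,[-ux[1],ux[0],0]);return -f@t,f@nrm,f
E
python3 - <<'E'
from h import *
import sys
o=get_obs();c=get_calibration("wrist");M=c["mount"]
from scipy.spatial.transform import Rotation as Ro
R=Ro.from_euler("xyz",o["ee_rot"],degrees=True).as_matrix()
P=j2w([(-132,54,86),(-132,-54,86)],q)
p=((P-o["tcp_pos"])@R-M[:3,3])@M[:3,:3]
uv=np.stack([c["fx"]*p[:,0]/p[:,2]+c["cx"],c["fy"]*p[:,1]/p[:,2]+c["cy"]],1);print(uv.round())
if np.abs(uv[0]-[256,130]).max()>10: sys.exit("check")
grip(44)
g=j2w((-132,0,70),q)[0]
move_l(g+[0,0,40],speed=250); move_l(g,speed=100)
print(F(0)[2].round(1))
grip(20,35);wait(.1)
o=get_obs();print(o["t"],o["grip_width"],o["grip_force"],F(0)[2].round(1))
E
```

```text
[[252. 127.]
 [252. 226.]]
[-0.1 -0.3  0.1]
13.9167 23.00430773768009 34.20179307460785 [-2.3 -0.5  5.7]
```

```bash
python3 - <<'E'
from h import *
import json
g=get_obs()["tcp_pos"]
for th in np.arange(.08,.65,.08):
    move_l(g+off(th),speed=75)
    if th>.2: ft,fn,f=F(th,1);print(round(th,2),round(ft,1),round(fn,1),end="; ")
    if ft>25 if th>.2 else False: break
base=F(th)[0];log=[]
while th<.86:
    th+=.006;move_l(g+off(th),speed=30)
    ft,fn,f=F(th,2);log.append((round(th,3),round(ft,1),round(fn,1)))
    if ft-base>9: break
print(base,log[::3],log[-4:])
json.dump({"g":g.tolist(),"th":th},open("st.json","w"))
print(get_obs()["t"])
for n in("scene",):
    im=get_image(n);cv2.imwrite("pics/s3.png",cv2.resize(im[90:290,90:300,::-1],None,fx=2.9,fy=2.9,interpolation=2))
print(F(th),get_obs()["tcp_pos"]-g,off(th),get_obs()["grip_width"])
E
```

```text
0.24 6.5 -3.2; 0.32 6.1 -3.0; 0.4 5.4 -3.6; 0.48 4.9 -3.0; 0.56 4.4 -2.0; 0.64 4.1 -1.5; 3.8465782229008365 [(np.float64(0.646), np.float64(3.1), np.float64(-1.0)), (np.float64(0.664), np.float64(4.3), np.float64(-1.1)), (np.float64(0.682), np.float64(4.4), np.float64(-0.5)), (np.float64(0.7), np.float64(4.1), np.float64(-1.1)), (np.float64(0.718), np.float64(3.9), np.float64(-0.9)), (np.float64(0.736), np.float64(8.2), np.float64(-2.9)), (np.float64(0.754), np.float64(13.6), np.float64(-4.6))] [(np.float64(0.736), np.float64(8.2), np.float64(-2.9)), (np.float64(0.742), np.float64(10.8), np.float64(-3.7)), (np.float64(0.748), np.float64(11.6), np.float64(-3.9)), (np.float64(0.754), np.float64(13.6), np.float64(-4.6))]
22.55
(np.float64(14.001931783526711), np.float64(-4.257927523896673), array([ -6.6729774 ,  -9.37539879, -12.76813507])) [ 58.99083741   2.70401183 136.69088026] [ 64.90306174   3.38722341 142.14525272] 22.85921244844853
```

View pics/s3.png

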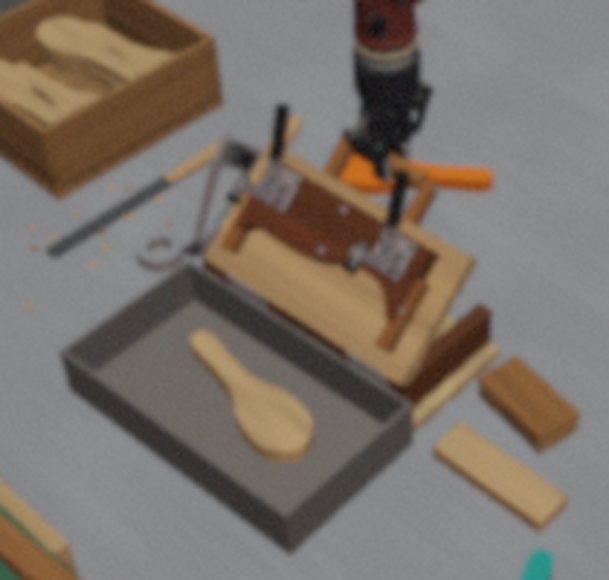

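The blank lies flat in the tote at crop pixel (250,395), and the nest is on its stop with about 10 N. I hold a little longer, then lower.

```bash
python3 - <<'E'
from h import *
import json
s=json.load(open("st.json"));g=np.array(s["g"]);th=s["th"]
wait(1.0);print(F(th)[0])
for a in [.70,.6,.5,.4,.3,.2,.1]: move_l(g+off(a),speed=75)
for a in [.06,.03,.015,.006,0]:
    move_l(g+off(a),speed=30);print(a,F(a,2)[2].round(1))
o=get_obs();print(o["tcp_pos"]-g,o["t"])
if F(0)[2][2]<-1:
    for k in range(1,7):
        move_l(g-[0,0,k*.5],speed=20);f=F(0,2)[2];print(k,f.round(1))
        if f[2]>1: break
p=get_obs()["tcp_pos"]
grip(44);wait(.1);print(F(0)[2].round(1))
move_l(p+[0,0,60],speed=120);move_l(p+[-60,0,160],speed=250)
print(get_obs()["t"])
im=get_image("scene");t=get_image("top")
v=np.hstack([cv2.resize(im[100:290,100:300],None,fx=2,fy=2,interpolation=2),cv2.resize(t[100:290,200:400],None,fx=2,fy=2,interpolation=2)])
cv2.imwrite("pics/f4.png",v[:,:,::-1])
E
```

```text
13.688096313982696
0.06 [ 0.8 -5.8 -7.6]
0.03 [ 0.8 -5.8 -6.8]
0.015 [ 1.9 -5.2 -7.3]
0.006 [ 1.1 -5.5 -7.1]
0 [-2.6 -2.9  1.5]
[0.01427615 0.0842908  0.08724894] 28.35
[0.1 0.2 0.1]
30.1917
```

View pics/f4.png

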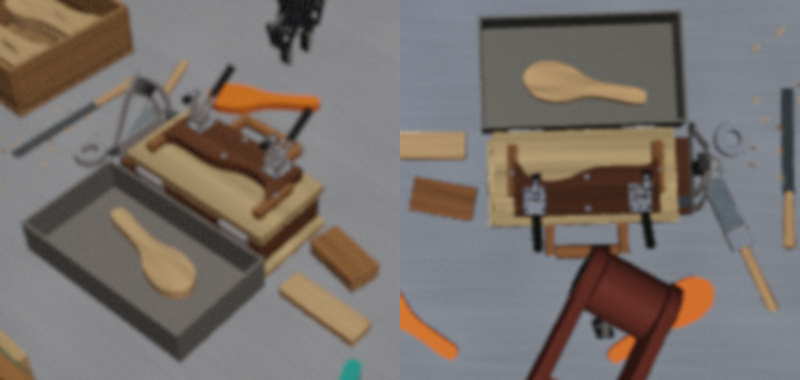

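The nest is level, both clamps are open, the blank is in the tote at about (585,83) in the right-hand (top) view, the bystanders are where they were, and the gripper is clear.

```bash
python3 -c "
from station import *
print(sign_off())"
```

```text
the job is handed in; nothing more can be done
None
```

The job is done and handed in at about 30 s: both clamps are open, the brush back slid out by itself into the grey tote with the nest held at about 10 N on its stop, and the nest is level again and released, with the things around it apparently undisturbed in the last pictures.

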